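# Pair centrifuge canisters by weight

### The arm

A 6-joint arm with a two-finger parallel gripper is mounted at the origin on the work surface. World frame = base frame: x ahead of the robot, y to its left, z up, the work surface at z = 0. Lengths are in m, angles in degrees, forces in N, time in s.
With the tool pointing down it reaches from about 0.3 to 0.75 m from the base axis. Payload 8.5 kg.
Tool frame: the origin (TCP) lies on the centre line of the jaws, within the pads' length; the fingertips stand 25 mm ahead of it and the grasp point (between the pads) lies 6 mm ahead of it; z points along the fingers, y is the line along which they close (so a half turn about z gives the same grasp; the last joint's range is limited). The gripper opens to 85 mm and grips with 20 to 120 N. Pads are 22 mm wide; open, the fingers measure 114 mm over their backs; the gripper's body (76 mm by 85 mm) begins 54 mm behind the grasp point. The pads swing forward as they close: fully open they stand 13 mm farther back than shut.
Start: joints at [-78.111, 21.807, 74.336, -0, 83.858, -12.336], TCP at [0.226, -0.502, 0.221] pointing down, gripper open.
Joint ranges: [-178.18, 178.18], [-50.72, 133.34], [12.68, 142.11], [-81.47, 261.47], [9.98, 163.14], [-165.26, 165.26]. Speed limits (degrees/s): [136.94, 136.94, 180, 180, 180, 180].

### API

Orientations are given as a 3x3 rotation matrix whose columns are the frame's x, y, z axes.
In Python, from rig import telemetry, optics, env gives the robot as it stands.
- The arm moves only by the tool send_rows, never from a script. Its argument "deltas" is a list that holds one entry, the list of rows, each a list of 7 numbers: the shift along the tool's x, y, z in m, then the turn, a rotation vector about the tool's x, y, z in rad, then the opening, from -1 (shut) to 1 (fully open), so that 0 is half open. In form: [[[x, y, z, ax, ay, az, grip], ...]]. A call has 1 to 12 rows; each row shifts and turns the commanded pose from where the row before left it, along the tool's axes as they then stand; what a row does not reach is not made up. A row lasts 1/8 s, in which the tool goes at most 62.5 mm and 10.7 degrees, less where a joint would pass 70% of its speed; a pose out of reach is approached as far as the arm can. A call is refused whole if a number of a shift passes 0.0625 or a number of a turn 0.188, either way. A call with a gripper value outside its range is refused whole. The fingers move at their own pace and stop on an object; "squeeze" is the grip in N (left out, the last holds). Time passes only in rows, so rows that do not move let the fingers close. It gives the time, the measured TCP pose, the force, the opening and the grip force at its end, in the units of the state.
- telemetry.observe(): the state, without advancing time (a new reading comes with each control period).
- optics.get_image(name): name is "scene" or "side" or "wrist"; returns a dict with "image" (400x640x3 uint8, red, green, blue), "range_z" (400x640 float32, m along the optical axis (not along the pixel's ray), 0 where there is no reading), "K" (3x3 intrinsics, pixels), "rvec" (rotation vector, rad) and "tvec" (3), from world to camera coordinates, as OpenCV has them; the wrist camera has in their place "hand_eye" (4x4, takes a point from camera to tool coordinates, whose origin is the TCP and whose axes are the flange's). Camera axes: x right, y down, z forward; pixel columns grow to the right and rows downward; lengths in m; the calibration is good to about 2 mm. A picture is of the moment at which its call begins: read the wrist's pose just before it.
- env.close_job(): hands the job in; it is judged then, once.
The state is a dict: "time_s": time; "q": joint angles; "qvel": joint speeds; "joint_efforts": joint torques, N m; "position": TCP position; "tool_rot": TCP orientation; "ft_force": force on the tool from outside, world axes, zero at the start; "wrist_torque": the same for the moment, N m; "grip_width": finger opening in m; "gripper_force": force on a finger pad.
Only numpy, scipy, OpenCV 4.12 (cv2) and the standard library are available. Lean on these libraries where they do the work, as an engineer would, in place of code of your own. Each camera call takes 0.05 s, during which the arm holds its last target. There are 200 camera calls.

### The job

Each of the two bench balances carries a loaded blue canister on its far pan: the one with a single yellow band is light, the one with two bands is heavy. Find by weight which of the three look-alike grey canisters is the partner of each, and stand it gently on that balance's empty pan so that both balances come level. Leave the third canister standing upright on the bench, and leave the glassware and the other things alone.

Things in the scene. Friction and masses are not known exactly. Their poses are not given: they have to be found in the camera images.
- can_a: sealed grey canister, white cap; 60 mm diameter, 120 mm tall (cap narrows to 52 mm above 106 mm). Origin: centre of its underside, z up its axis. The three look alike but weigh about 320, 500 and 680 g in all (within 15 g); which is which changes each time and can only be felt by lifting or found on a balance. The load inside has 2.5 mm of play. 40 N of grip at mid-height holds it
- can_b: sealed grey canister, white cap; 60 mm diameter, 120 mm tall (cap narrows to 52 mm above 106 mm). Origin: centre of its underside, z up its axis. The three look alike but weigh about 320, 500 and 680 g in all (within 15 g); which is which changes each time and can only be felt by lifting or found on a balance. The load inside has 2.5 mm of play. 40 N of grip at mid-height holds it
- can_c: sealed grey canister, white cap; 60 mm diameter, 120 mm tall (cap narrows to 52 mm above 106 mm). Origin: centre of its underside, z up its axis. The three look alike but weigh about 320, 500 and 680 g in all (within 15 g); which is which changes each time and can only be felt by lifting or found on a balance. The load inside has 2.5 mm of play. 40 N of grip at mid-height holds it
- balance_one: white-blue equal-arm balance, fixed, 290 (x) by 120 (y) mm, body 49 mm high. Origin: centre of underside; x points to the far pan, at +80 mm, which carries a fixed blue canister (64 mm wide, top up to 200 mm above the bench) marked with ONE yellow band (one bar on its cap), weighing 320 g. Post between the pans, 86 mm high, green stripe (80-84 mm) in line with level pans
- pan_one: empty near pan of balance_one: steel dish, 100 mm wide (88 inside), floor 5 mm thick, rim 13 mm high. Origin: centre of its underside: 80 mm above the bench when level, 95 fully up (as when empty), 65 fully down. The two pans of a balance stay horizontal and move contrary ways, by 15 mm at most, sprung towards level with 100 N/m
- balance_two: white-blue equal-arm balance, fixed, 290 (x) by 120 (y) mm, body 49 mm high. Origin: centre of underside; x points to the far pan, at +80 mm, which carries a fixed blue canister (64 mm wide, top up to 200 mm above the bench) marked with TWO yellow bands (two bars on its cap), weighing 680 g. Post between the pans, 86 mm high, green stripe (80-84 mm) in line with level pans
- pan_two: empty near pan of balance_two: steel dish, 100 mm wide (88 inside), floor 5 mm thick, rim 13 mm high. Origin: centre of its underside: 80 mm above the bench when level, 95 fully up (as when empty), 65 fully down. The two pans of a balance stay horizontal and move contrary ways, by 15 mm at most, sprung towards level with 100 N/m
- flask: clear conical flask, 76 mm wide, 120 mm tall; a bystander, to be left alone. Origin: centre of its underside
- flask_small: green-tinted conical flask, 61 mm wide, 96 mm tall; a bystander, to be left alone. Origin: centre of its underside
- tape: flat-lying brown tape roll, 72 mm diameter, 24 mm high; a bystander, to be left alone. Origin: centre of its underside
- dish: white shallow dish, 80 mm diameter, 16 mm high; a bystander, to be left alone. Origin: centre of its underside
- beaker: clear beaker, 60 mm diameter, 80 mm tall; a bystander, to be left alone. Origin: centre of its underside
- spatula: steel spatula, 150 mm long, lying flat; a bystander, to be left alone. Origin: centre of its underside
- reagent: amber bottle with yellow cap, 60 mm diameter, 130 mm tall; a bystander, to be left alone. Origin: centre of its underside
There are look-alikes about, which are no part of the job. Leave any pink or purple look-alike of the can_b alone.

How it is judged:
By the outcome, as a careful person would: the job done as asked, in the order asked, and still so for the second after the job is handed in, with the robot touching nothing.
It also fails if it takes over 72 s, if anything falls off the work surface, if the arm or the gripper's body presses on something with over 40 N, if the wrist force passes 120 N, or if a joint passes its speed limit or range.

## Working session

There is one attempt and no reset: what is moved stays moved. The work goes in short steps, Python scripts to look and compute and a tool call to move; the robot and the scene stay as the last step left them, time stands still between calls to the robot, and variables do not carry over. Pictures are saved under pics/ and viewed, at most 10 in all, crops included, and the job is handed in when it is done.

Besides the shell and the picture viewer there is one more tool, called after ">>>" as name(argument=value, ...), one argument or row to a line, values as JSON. send_rows: Moves the arm, as the interface text tells. Its arguments: {"type":"object","properties":{"deltas":{"type":"array"},"squeeze":{"type":"number"}},"required":["deltas"]}

```bash
mkdir -p pics; cat > h.py <<'E'
import numpy as np,cv2
from rig import telemetry,optics,env
def grab(n):
    s=telemetry.observe(); d=optics.get_image(n)
    K=d['K'];z=d['range_z'];v,u=np.mgrid[:400,:640]
    P=np.stack([(u-K[0,2])/K[0,0]*z,(v-K[1,2])/K[1,1]*z,z],-1)
    if n=='wrist':
        H=np.array(d['hand_eye']);P=P@H[:3,:3].T+H[:3,3]
        P=P@np.array(s['tool_rot']).T+np.array(s['position'])
    else:
        R=cv2.Rodrigues(np.array(d['rvec'],float))[0];P=(P-np.array(d['tvec']).ravel())@R
    P[z==0]=np.nan
    return d['image'],P
E
python3 - <<'E'
from h import *
for n in('scene','side'):
    I,P=grab(n);np.savez('/tmp/'+n,I=I,P=P)
    cv2.imwrite(f'pics/{n}0.png',I[...,::-1])
s=telemetry.observe();print({k:np.round(v,3).tolist() for k,v in s.items()})
# blobs by height slices from above
_,P=None,np.load('/tmp/scene.npz')['P']
I=np.load('/tmp/scene.npz')['I']
g=(P[...,2]>0.012)&(P[...,0]>0.1)
n,l,st,c=cv2.connectedComponentsWithStats(g.astype('uint8'))
for i in range(1,n):
    if st[i,4]>150:
        Q=P[l==i];t=Q[Q[:,2]>Q[:,2].max()-.01];print(st[i],'zmax',Q[:,2].max().round(3),'topc',((t.max(0)+t.min(0))/2).round(3),'ext',np.ptp(t,axis=0).round(3))
E
```

```text
{'time_s': 0.1, 'q': [-78.111, 21.837, 74.378, -0.001, 83.859, -12.336], 'qvel': [-0.116, -0.117, -0.174, -0.066, -0.052, -0.06], 'joint_efforts': [0.005, -44.922, -23.166, -0.0, 0.004, 0.0], 'position': [0.226, -0.501, 0.22], 'tool_rot': [[0.912, 0.41, -0.0], [0.41, -0.912, 0.001], [0.0, -0.001, -1.0]], 'ft_force': [0.482, -0.108, 0.622], 'wrist_torque': [-0.007, -0.043, -0.014], 'gripper_force': 0.0, 'grip_width': 0.086}
[ 60   0  28  64 552] zmax 0.241 topc [ 0.554 -0.939  0.236] ext [0.023 0.019 0.01 ]
[ 126    0   80   41 2266] zmax 0.166 topc [ 0.305 -0.89   0.161] ext [0.038 0.035 0.01 ]
[ 329    0   87  167 6804] zmax 0.425 topc [ 0.277 -0.042  0.42 ] ext [0.048 0.057 0.01 ]
[ 134   99  105   90 4830] zmax 0.171 topc [ 0.705 -0.326  0.166] ext [0.048 0.049 0.01 ]
[ 275  100   33  100 2209] zmax 0.123 topc [ 0.461 -0.06   0.118] ext [0.229 0.194 0.01 ]
[242 110  24  42 775] zmax 0.124 topc [ 0.487 -0.196  0.119] ext [0.053 0.053 0.01 ]
[327 150  23  43 873] zmax 0.123 topc [0.456 0.088 0.118] ext [0.052 0.051 0.01 ]
[388 159  24  32 597] zmax 0.082 topc [0.35  0.211 0.077] ext
[... 184 characters left out ...]
121 0.206 0.01 ]
[179 183  31  43 818] zmax 0.123 topc [ 0.773 -0.127  0.118] ext [0.031 0.032 0.01 ]
[ 330  204  102  127 6622] zmax 0.171 topc [0.672 0.347 0.166] ext [0.047 0.047 0.01 ]
[307 209  31  25 197] zmax 0.019 topc [0.58  0.138 0.016] ext [0.08  0.077 0.007]
[ 610  235   30  121 1678] zmax 0.124 topc [0.408 0.795 0.119] ext [0.024 0.007 0.01 ]
[ 110  236  109  108 4660] zmax 0.123 topc [0.961 0.002 0.118] ext [0.056 0.213 0.01 ]
[247 236  23  35 545] zmax 0.099 topc [0.765 0.094 0.094] ext [0.026 0.024 0.01 ]
[ 439  257   34   46 1076] zmax 0.132 topc [0.538 0.486 0.127] ext [0.028 0.027 0.01 ]
[ 225  326  131   74 5261] zmax 0.086 topc [0.941 0.36  0.081] ext [0.121 0.217 0.01 ]
```

View pics/scene0.png

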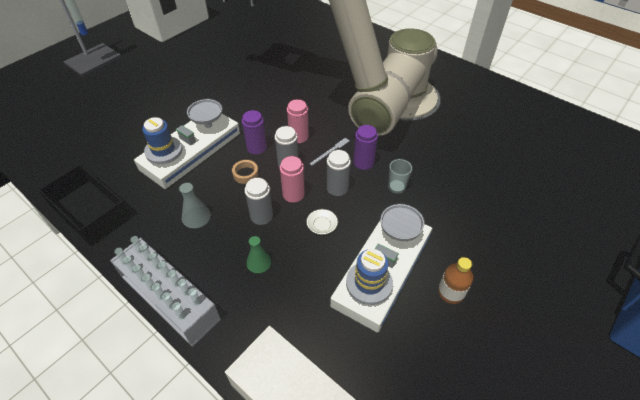

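View pics/side0.png

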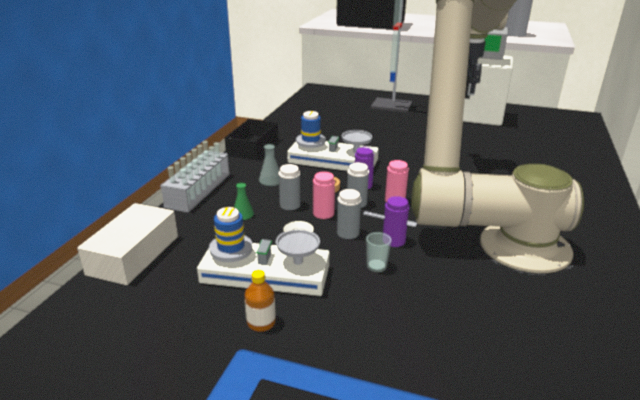

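The grey canisters with white caps are at scene pixels (286,148), (338,172) and (259,200). The pink ones at (298,120) and (291,178) and the purple ones at (253,132) and (365,147) are look-alikes to leave alone. Balance one, with one bar, is at upper left with its pan at (205,110). Balance two, with two bars, is at lower right with its pan at (402,222). I'll measure these and confirm with one enlarged crop.

```bash
python3 - <<'E'
from h import *
for n in('scene','side'):
    z=np.load(f'/tmp/{n}.npz');I,P=z['I'],z['P']
    I16=I.astype(int);print(n)
    if n=='scene': cv2.imwrite('pics/crop.png',cv2.resize(I[80:320,120:440,::-1],(800,600),interpolation=cv2.INTER_CUBIC))
    # all tall tops (cap discs) z in .114-.128
    m=(abs(P[...,2]-.121)<.006)&(P[...,0]>.25)&(P[...,0]<.85)&(abs(P[...,1])<.45)
    m=cv2.erode(m.astype('uint8'),np.ones((2,2)))
    N,l,st,c=cv2.connectedComponentsWithStats(m,connectivity=4)
    for i in range(1,N):
        if st[i,4]<60: continue
        (x,y),r=cv2.minEnclosingCircle(P[l==i][:,:2].astype('float32'));print(' cap px',c[i].round(),'xy',round(x,4),round(y,4),'r',round(r,3),'rgb',np.median(I[l==i],axis=0))
    # pan rims and balance bodies
    for name,(x,y) in dict(one=(.55,-.31),two=(.53,.3)).items():
        for lab,lo,hi in(('rim',.104,.112),('body',.045,.053),('far top',.160,.175)):
            m=(P[...,2]>lo)&(P[...,2]<hi)&(abs(P[...,0]-.62)<.2)&(abs(P[...,1])>.21)&(abs(P[...,1])<.45)&(np.sign(P[...,1])==np.sign(y))
            N,l,st,c=cv2.connectedComponentsWithStats(m.astype('uint8'))
            for i in range(1,N):
                if st[i,4]<50: continue
                Q=P[l==i][:,:2].astype('float32');print(' ',name,lab,c[i].round(),cv2.minEnclosingCircle(Q),'rect',[np.round(a,3) for a in cv2.minAreaRect(Q)])
E
```

```text
scene
 cap px [298. 106.] xy 0.3723 -0.1271 r 0.026 rgb [234. 150. 177.]
 cap px [252. 117.] xy 0.4894 -0.1932 r 0.024 rgb [128.  75. 160.]
 cap px [367. 132.] xy 0.3335 0.0868 r 0.025 rgb [127.  74. 160.]
 cap px [285. 133.] xy 0.477 -0.0759 r 0.024 rgb [236. 233. 229.]
 cap px [339. 158.] xy 0.4573 0.0913 r 0.025 rgb [236. 234. 229.]
 cap px [291. 164.] xy 0.551 0.013 r 0.024 rgb [234.  151.5 178. ]
 cap px [257. 186.] xy 0.66 -0.001 r 0.024 rgb [236. 234. 229.]
 cap px [186. 188.] xy 0.7737 -0.1263 r 0.015 rgb [132. 146. 140.]
  one rim [204. 109.] ((0.5468345880508423, -0.3310961425304413), 0.05189071595668793) rect [array([ 0.546, -0.331]), array([0.098, 0.1  ]), np.float64(6.994)]
  one rim [162. 145.] ((0.706961989402771, -0.32347068190574646), 0.03219693899154663) rect [array([ 0.712, -0.31 ]), array([0.032, 0.064]), np.float64(68.91)]
  one body [189. 145.] ((0.6274288296699524, -0.32677680253982544), 0.1538533866405487) rect [array([ 0.627, -0.327]), array([0.29 , 0.124]), np.float64(2.077)]
  one far top [153. 124.] ((0.7041931748390198, -0.32469457387924194), 0.0268594417
[... 2000 characters left out ...]
rray([ 0.705, -0.324]), array([0.044, 0.05 ]), np.float64(19.51)]
  two rim [298. 242.] ((0.513292133808136, 0.318904846906662), 0.05166712775826454) rect [array([0.513, 0.318]), array([0.098, 0.099]), np.float64(29.002)]
  two rim [230. 241.] ((0.6679913997650146, 0.35078710317611694), 0.03104657121002674) rect [array([0.661, 0.363]), array([0.062, 0.027]), np.float64(28.704)]
  two body [273. 265.] ((0.5911586284637451, 0.33317095041275024), 0.15322458744049072) rect [array([0.592, 0.332]), array([0.29 , 0.125]), np.float64(9.416)]
  two far top [228. 214.] ((0.672904372215271, 0.34618866443634033), 0.02646479569375515) rect [array([0.67 , 0.347]), array([0.046, 0.048]), np.float64(5.141)]
```

View pics/crop.png

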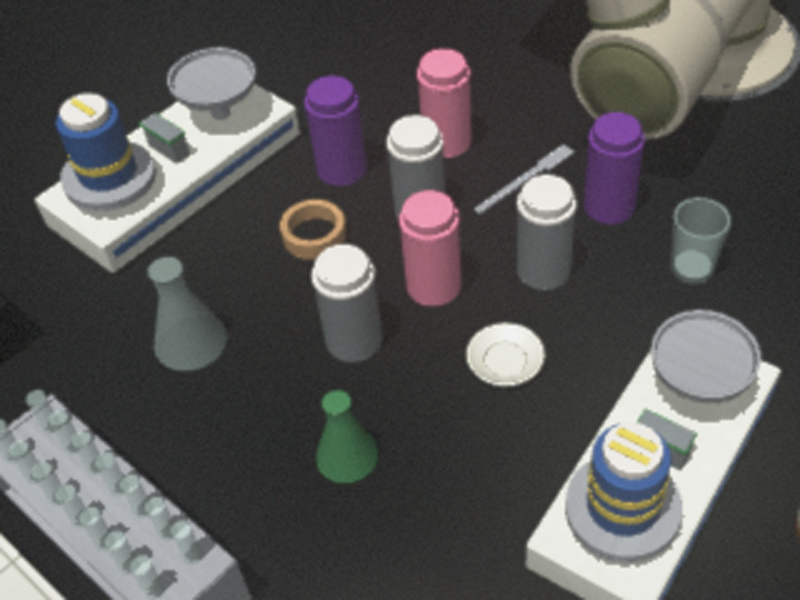

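The crop confirms three grey, white-capped canisters: G1 at scene (286,148), G2 at (338,172) and G3 at (259,200). The single-bar balance is on the left with its pan at (0.5465,-0.331). The two-bar balance is on the right with its pan at (0.5135,0.320). I'll align the tool with the world axes and go over G1.

>>> send_rows(
  deltas=[
    [[0, 0, 0, 0, 0, 0.141, 1], [0, 0, 0, 0, 0, 0.141, 1], [0, 0, 0, 0, 0, 0.141, 1], [0.0278, -0.0472, 0, 0, 0, 0, 1], [0.0278, -0.0472, 0, 0, 0, 0, 1], [0.0278, -0.0472, 0, 0, 0, 0, 1], [0.0278, -0.0472, 0, 0, 0, 0, 1], [0.0278, -0.0472, 0, 0, 0, 0, 1], [0.0278, -0.0472, 0, 0, 0, 0, 1], [0.0278, -0.0472, 0, 0, 0, 0, 1], [0.0278, -0.0472, 0, 0, 0, 0, 1], [0.0278, -0.0472, 0, 0, 0, 0, 1]],
  ],
  squeeze=40,
)

```text
time_s: 1.6
position: [0.4765, -0.0751, 0.2209]
tool_rot: [[1.0, -0.0, -0.0], [-0.0, -1.0, 0.0], [-0.0, -0.0, -1.0]]
ft_force: [0.8, -1.2, 0.4]
grip_width: 0.0856
gripper_force: 0.0
```

>>> send_rows(
  deltas=[
    [[0, 0, 0, 0, 0, 0, 1], [0, 0, 0, 0, 0, 0, 1], [0, 0, 0, 0, 0, 0, 1], [0, 0, 0, 0, 0, 0, 1]],
  ],
)

```text
time_s: 2.1
position: [0.4757, -0.0777, 0.2211]
tool_rot: [[1.0, -0.002, -0.0], [-0.002, -1.0, -0.0], [-0.0, 0.0, -1.0]]
ft_force: [0.1, 0.1, 0.0]
grip_width: 0.0853
gripper_force: 0.0
```

```bash
cat > st.py <<'E'
from h import *
s=telemetry.observe();print({k:np.round(s[k],4).tolist() for k in('time_s','position','ft_force','wrist_torque','grip_width','gripper_force','q')});print(np.round(s['tool_rot'],3).tolist())
E
cat > caps.py <<'E'
from h import *
I,P=grab('wrist')
m=(abs(P[...,2]-.121)<.005)
N,l,st,c=cv2.connectedComponentsWithStats(cv2.erode(m.astype('uint8'),np.ones((3,3))),connectivity=4)
for i in range(1,N):
    if st[i,4]<300: continue
    (x,y),r=cv2.minEnclosingCircle(P[l==i][:,:2].astype('float32'));print('cap px',c[i].round(),'xy',round(x,4),round(y,4),'r',round(r,4),'rgb',np.median(I[l==i],axis=0))
E
python3 st.py; python3 caps.py
```

```text
{'time_s': 2.1, 'position': [0.4757, -0.0777, 0.2211], 'ft_force': [0.1059, 0.1118, 0.0039], 'wrist_torque': [-0.0269, -0.0516, -0.0321], 'grip_width': 0.0853, 'gripper_force': 0.0, 'q': [-23.3848, 14.9698, 84.6395, -0.0022, 80.3918, 66.7256]}
[[1.0, -0.002, -0.0], [-0.002, -1.0, -0.0], [-0.0, 0.0, -1.0]]
cap px [212. 104.] xy 0.5494 0.008 r 0.0253 rgb [245. 152. 194.]
cap px [464. 182.] xy 0.4868 -0.1981 r 0.0255 rgb [132.  57. 176.]
cap px [326. 195.] xy 0.4756 -0.0806 r 0.0248 rgb [244. 240. 239.]
cap px [136. 216.] xy 0.4555 0.0851 r 0.0253 rgb [244. 238. 237.]
cap px [381. 299.] xy 0.371 -0.1341 r 0.0252 rgb [151.  77. 101.]
```

>>> send_rows(
  deltas=[
    [[0, 0.001, 0.028, 0, 0, 0, 1], [0, 0, 0.028, 0, 0, 0, 1], [0, 0, 0.028, 0, 0, 0, 1], [0, 0, 0.028, 0, 0, 0, 1], [0, 0, 0.022, 0, 0, 0, 1], [0, 0, 0.014, 0, 0, 0, 1], [0, 0, 0, 0, 0, 0, 1], [0, 0, 0, 0, 0, 0, -1], [0, 0, 0, 0, 0, 0, -1], [0, 0, 0, 0, 0, 0, -1], [0, 0, 0, 0, 0, 0, -1], [0, 0, 0, 0, 0, 0, -1]],
  ],
)

```text
time_s: 3.65
position: [0.4767, -0.0784, 0.0743]
tool_rot: [[1.0, -0.0, 0.003], [-0.0, -1.0, -0.001], [0.003, 0.001, -1.0]]
ft_force: [-0.5, -2.1, 5.6]
grip_width: 0.0586
gripper_force: 42.1
```

```bash
python3 st.py
```

```text
{'time_s': 3.65, 'position': [0.4767, -0.0784, 0.0743], 'ft_force': [-0.4849, -2.1134, 5.5546], 'wrist_torque': [-0.1598, 0.0962, -0.0028], 'grip_width': 0.0586, 'gripper_force': 42.1351, 'q': [-23.4032, 24.9757, 97.4204, -0.019, 57.4391, 66.6258]}
[[1.0, -0.0, 0.003], [-0.0, -1.0, -0.001], [0.003, 0.001, -1.0]]
```

>>> send_rows(
  deltas=[
    [[0, 0, -0.004, 0, 0, 0, -1], [0, 0, -0.012, 0, 0, 0, -1], [0, 0, -0.025, 0, 0, 0, -1], [0, 0, -0.025, 0, 0, 0, -1], [0, 0, -0.025, 0, 0, 0, -1], [0, 0, -0.01, 0, 0, 0, -1], [0, 0, 0, 0, 0, 0, -1], [0, 0, 0, 0, 0, 0, -1], [0, 0, 0, 0, 0, 0, -1], [0, 0, 0, 0, 0, 0, -1], [0, 0, 0, 0, 0, 0, -1], [0, 0, 0, 0, 0, 0, -1]],
  ],
)

```text
time_s: 5.15
position: [0.476, -0.0778, 0.174]
tool_rot: [[1.0, -0.0, -0.0], [-0.0, -1.0, 0.0], [-0.0, -0.0, -1.0]]
ft_force: [-0.4, -0.6, -5.5]
grip_width: 0.0583
gripper_force: 44.9
```

>>> send_rows(
  deltas=[
    [[0, 0, 0, 0, 0, 0, -1], [0, 0, 0, 0, 0, 0, -1]],
  ],
)

```text
time_s: 5.4
position: [0.4759, -0.0778, 0.174]
tool_rot: [[1.0, -0.0, 0.0], [-0.0, -1.0, 0.0], [0.0, -0.0, -1.0]]
ft_force: [0.5, 0.5, -4.5]
grip_width: 0.0587
gripper_force: 44.9
```

>>> send_rows(
  deltas=[
    [[0, 0, 0, 0, 0, 0, -1]],
  ],
)

```text
time_s: 5.52
position: [0.476, -0.0778, 0.174]
tool_rot: [[1.0, -0.0, 0.0], [-0.0, -1.0, -0.0], [0.0, 0.0, -1.0]]
ft_force: [-0.9, -0.3, -4.7]
grip_width: 0.0586
gripper_force: 44.9
```

>>> send_rows(
  deltas=[
    [[0, 0, 0, 0, 0, 0, -1]],
  ],
)

```text
time_s: 5.65
position: [0.476, -0.0778, 0.174]
tool_rot: [[1.0, -0.0, 0.0], [-0.0, -1.0, 0.0], [0.0, -0.0, -1.0]]
ft_force: [0.3, -0.3, -4.2]
grip_width: 0.0587
gripper_force: 44.9
```

```bash
python3 st.py
```

```text
{'time_s': 5.65, 'position': [0.476, -0.0778, 0.174], 'ft_force': [0.3479, -0.3108, -4.195], 'wrist_torque': [0.0163, -0.0007, -0.0194], 'grip_width': 0.0587, 'gripper_force': 44.9056, 'q': [-23.3843, 17.5472, 89.3241, 0.0015, 73.1286, 66.6246]}
[[1.0, -0.0, 0.0], [-0.0, -1.0, 0.0], [0.0, -0.0, -1.0]]
```

The four readings average about 4.7 N, which suggests the 500 g canister. I'll average more readings using short camera waits.

```bash
cat > w.py <<'E'
from h import *
f=[]
for i in range(14): optics.get_image('wrist'); f.append(telemetry.observe()['ft_force'][2])
print(np.mean(f).round(3),np.std(f).round(3),telemetry.observe()['time_s'])
E
python3 w.py
```

```text
-4.917 0.576 6.35
```

This reads 4.92 N, about 501 g, so G1 is the third canister. I'll set it back where it was.

>>> send_rows(
  deltas=[
    [[0, 0, 0.02, 0, 0, 0, -1], [0, 0, 0.03, 0, 0, 0, -1], [0, 0, 0.025, 0, 0, 0, -1], [0, 0, 0.015, 0, 0, 0, -1], [0, 0, 0.006, 0, 0, 0, -1], [0, 0, 0.003, 0, 0, 0, -1], [0, 0, 0.001, 0, 0, 0, -1], [0, 0, 0, 0, 0, 0, -1], [0, 0, 0, 0, 0, 0, -1]],
  ],
)

```text
time_s: 7.48
position: [0.4762, -0.0779, 0.0744]
tool_rot: [[1.0, -0.0, 0.001], [-0.0, -1.0, -0.0], [0.001, 0.0, -1.0]]
ft_force: [-0.5, -0.5, -3.7]
grip_width: 0.0588
gripper_force: 45.0
```

>>> send_rows(
  deltas=[
    [[0, 0, 0, 0, 0, 0, 0.6], [0, 0, 0, 0, 0, 0, 1], [0, 0, 0, 0, 0, 0, 1], [0, 0, 0, 0, 0, 0, 1], [0, 0, -0.01, 0, 0, 0, 1], [0, 0, -0.035, 0, 0, 0, 1], [0, 0, -0.035, 0, 0, 0, 1], [0, 0, -0.035, 0, 0, 0, 1], [0, 0, -0.03, 0, 0, 0, 1], [0, 0, 0, 0, 0, 0, 1]],
  ],
)

```text
time_s: 8.72
position: [0.4767, -0.0781, 0.2215]
tool_rot: [[1.0, -0.0, 0.005], [-0.0, -1.0, -0.002], [0.005, 0.002, -1.0]]
ft_force: [-0.4, -1.1, -0.6]
grip_width: 0.0859
gripper_force: 0.0
```

```bash
python3 st.py;python3 caps.py
```

```text
{'time_s': 8.725, 'position': [0.4767, -0.0781, 0.2215], 'ft_force': [-0.422, -1.1317, -0.5784], 'wrist_torque': [0.0046, 0.0409, 0.0071], 'grip_width': 0.0859, 'gripper_force': 0.0, 'q': [-23.3807, 14.9213, 84.6332, -0.0002, 80.1504, 66.6242]}
[[1.0, -0.0, 0.005], [-0.0, -1.0, -0.002], [0.005, 0.002, -1.0]]
cap px [212. 106.] xy 0.5497 0.0083 r 0.0252 rgb [245. 152. 194.]
cap px [463. 184.] xy 0.4867 -0.1977 r 0.0253 rgb [132.  57. 176.]
cap px [324. 196.] xy 0.4754 -0.0806 r 0.025 rgb [244. 240. 239.]
cap px [136. 218.] xy 0.4557 0.085 r 0.0255 rgb [244. 238. 237.]
cap px [380. 300.] xy 0.3708 -0.1339 r 0.0252 rgb [151.  78. 101.]
```

G1 is standing upright in its place. Next is G2.

>>> send_rows(
  deltas=[
    [[-0.005, -0.04, 0, 0, 0, 0, 1], [-0.005, -0.045, 0, 0, 0, 0, 1], [-0.005, -0.045, 0, 0, 0, 0, 1], [-0.005, -0.036, 0, 0, 0, 0, 1], [0, 0, 0, 0, 0, 0, 1], [0, 0, 0.02, 0, 0, 0, 1], [0, 0, 0.035, 0, 0, 0, 1], [0, 0, 0.035, 0, 0, 0, 1], [0, 0, 0.032, 0, 0, 0, 1], [0, 0, 0.016, 0, 0, 0, 1], [0, 0, 0.008, 0, 0, 0, 1], [0, 0, 0, 0, 0, 0, 1]],
  ],
)

```text
time_s: 10.28
position: [0.4559, 0.0878, 0.0727]
tool_rot: [[1.0, -0.001, -0.001], [-0.001, -1.0, -0.0], [-0.001, 0.0, -1.0]]
ft_force: [0.6, 0.7, -0.1]
grip_width: 0.0855
gripper_force: 0.0
```

>>> send_rows(
  deltas=[
    [[0, 0, 0, 0, 0, 0, -1], [0, 0, 0, 0, 0, 0, -1], [0, 0, 0, 0, 0, 0, -1], [0, 0, 0, 0, 0, 0, -1], [0, 0, 0, 0, 0, 0, -1], [0, 0, -0.004, 0, 0, 0, -1], [0, 0, -0.012, 0, 0, 0, -1], [0, 0, -0.025, 0, 0, 0, -1], [0, 0, -0.025, 0, 0, 0, -1], [0, 0, -0.025, 0, 0, 0, -1], [0, 0, -0.01, 0, 0, 0, -1], [0, 0, 0, 0, 0, 0, -1]],
  ],
)

```text
time_s: 11.78
position: [0.456, 0.0883, 0.1743]
tool_rot: [[1.0, -0.0, 0.001], [-0.0, -1.0, 0.0], [0.001, -0.0, -1.0]]
ft_force: [0.4, 0.0, -3.8]
grip_width: 0.0591
gripper_force: 44.2
```

>>> send_rows(
  deltas=[
    [[0, 0, 0, 0, 0, 0, -1], [0, 0, 0, 0, 0, 0, -1], [0, 0, 0, 0, 0, 0, -1], [0, 0, 0, 0, 0, 0, -1]],
  ],
)

```text
time_s: 12.28
position: [0.4559, 0.0882, 0.1738]
tool_rot: [[1.0, -0.0, -0.0], [-0.0, -1.0, 0.0], [-0.0, -0.0, -1.0]]
ft_force: [-0.1, 1.2, -2.0]
grip_width: 0.0592
gripper_force: 44.2
```

```bash
python3 w.py;python3 st.py
```

```text
-3.187 0.36 12.975
{'time_s': 12.975, 'position': [0.456, 0.0882, 0.174], 'ft_force': [0.1531, -0.4955, -3.4877], 'wrist_torque': [-0.0022, -0.0199, -0.0343], 'grip_width': 0.0587, 'gripper_force': 44.2184, 'q': [-3.7088, 15.837, 91.9015, -0.0003, 72.2618, 86.3029]}
[[1.0, -0.0, -0.0], [-0.0, -1.0, -0.0], [-0.0, 0.0, -1.0]]
```

G2 weighs 3.19 N, about 325 g, so it is the light partner and goes on balance one. I'll raise it and carry it over pan one.

>>> send_rows(
  deltas=[
    [[0, 0, -0.015, 0, 0, 0, -1], [0, 0, -0.025, 0, 0, 0, -1], [0, 0, -0.02, 0, 0, 0, -1], [0.002, 0.01, -0.006, 0, 0, 0, -1], [0.005, 0.02, 0, 0, 0, 0, -1], [0.007, 0.035, 0, 0, 0, 0, -1], [0.008, 0.04, 0, 0, 0, 0, -1], [0.008, 0.04, 0, 0, 0, 0, -1], [0.008, 0.04, 0, 0, 0, 0, -1], [0.009, 0.04, 0, 0, 0, 0, -1], [0.009, 0.04, 0, 0, 0, 0, -1], [0.009, 0.04, 0, 0, 0, 0, -1]],
  ],
)

```text
time_s: 14.48
position: [0.5206, -0.2188, 0.239]
tool_rot: [[1.0, -0.001, -0.001], [-0.001, -1.0, 0.001], [-0.001, -0.001, -1.0]]
ft_force: [0.9, 0.3, -3.0]
grip_width: 0.0591
gripper_force: 44.3
```

>>> send_rows(
  deltas=[
    [[0.009, 0.04, 0, 0, 0, 0, -1], [0.008, 0.035, 0, 0, 0, 0, -1], [0.006, 0.025, 0, 0, 0, 0, -1], [0.002, 0.014, 0, 0, 0, 0, -1], [0, 0, 0, 0, 0, 0, -1], [0, 0, 0, 0, 0, 0, -1], [0, 0, 0, 0, 0, 0, -1]],
  ],
)

```text
time_s: 15.35
position: [0.5459, -0.33, 0.2403]
tool_rot: [[1.0, 0.001, 0.0], [0.001, -1.0, -0.0], [0.0, 0.0, -1.0]]
ft_force: [0.5, 0.3, -3.4]
grip_width: 0.0588
gripper_force: 44.3
```

```bash
python3 st.py; python3 - <<'E'
from h import *
for n in('scene','side'):
    I,P=grab(n)
    m=(P[...,2]>.102)&(P[...,2]<.112)&(np.hypot(P[...,0]-.546,P[...,1]+.331)<.058)
    Q=P[m][:,:2].astype('float32');print(n,m.sum(),cv2.minEnclosingCircle(Q))
    m=(P[...,2]>.18)&(P[...,2]<.23)&(np.hypot(P[...,0]-.546,P[...,1]+.331)<.045)&(np.ptp(I.astype(int),axis=-1)<30)
    print(m.sum(), np.nanmin(P[m],0),np.nanmax(P[m],0))
    u=I[:,:,::-1]; cv2.imwrite(f'pics/{n}1.png',cv2.resize(u[0:200,60:380] if n=='scene' else u[50:250,180:500],None,fx=2,fy=2))
E
```

```text
{'time_s': 15.35, 'position': [0.5459, -0.33, 0.2403], 'ft_force': [0.5328, 0.3385, -3.362], 'wrist_torque': [0.0496, 0.0396, 0.0238], 'grip_width': 0.0588, 'gripper_force': 44.3219, 'q': [-41.7649, 30.3554, 56.7937, 0.0052, 92.839, 48.1914]}
[[1.0, 0.001, 0.0], [0.001, -1.0, -0.0], [0.0, 0.0, -1.0]]
scene 192 ((0.5442501306533813, -0.33052191138267517), 0.05232976749539375)
357 [ 0.52001213 -0.34815068  0.18001862] [ 0.57658047 -0.29516202  0.22973765]
side 169 ((0.5426814556121826, -0.33298516273498535), 0.054129358381032944)
282 [ 0.5158593  -0.34013757  0.18002527] [ 0.57355353 -0.29311531  0.2298722 ]
```

View pics/scene1.png

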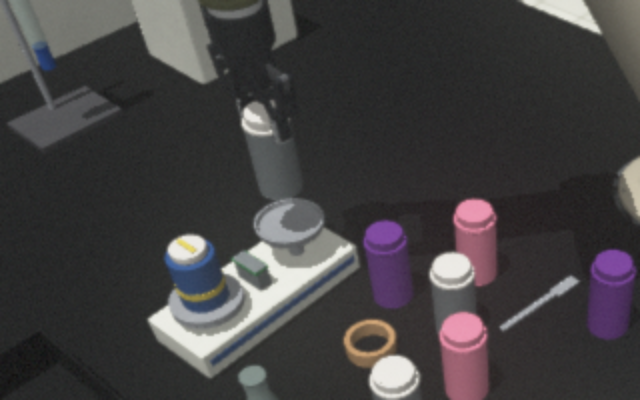

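The picture shows G2 upright at crop pixel (275,150), above pan one at (289,222). The centres agree within about 2 mm, so I'll lower it gently.

>>> send_rows(
  deltas=[
    [[0, 0.001, 0.015, 0, 0, 0, -1], [0, 0, 0.022, 0, 0, 0, -1], [0, 0, 0.015, 0, 0, 0, -1], [0, 0, 0.008, 0, 0, 0, -1], [0, 0, 0.003, 0, 0, 0, -1], [0, 0, 0.003, 0, 0, 0, -1], [0, 0, 0.003, 0, 0, 0, -1], [0, 0, 0.002, 0, 0, 0, -1], [0, 0, 0.002, 0, 0, 0, -1], [0, 0, 0.002, 0, 0, 0, -1], [0, 0, 0.002, 0, 0, 0, -1], [0, 0, 0.002, 0, 0, 0, -1]],
  ],
)

```text
time_s: 16.95
position: [0.546, -0.332, 0.161]
tool_rot: [[1.0, -0.0, 0.0], [-0.0, -1.0, -0.0], [0.0, 0.0, -1.0]]
ft_force: [-0.1, -0.8, -0.1]
grip_width: 0.0589
gripper_force: 44.6
```

>>> send_rows(
  deltas=[
    [[0, 0, 0.002, 0, 0, 0, -1], [0, 0, 0.001, 0, 0, 0, -1], [0, 0, 0.001, 0, 0, 0, -1], [0, 0, 0.001, 0, 0, 0, -1], [0, 0, 0, 0, 0, 0, -1], [0, 0, 0, 0, 0, 0, -1]],
  ],
)

```text
time_s: 17.7
position: [0.5459, -0.3318, 0.1561]
tool_rot: [[1.0, -0.0, 0.0], [-0.0, -1.0, -0.0], [0.0, 0.0, -1.0]]
ft_force: [0.6, -2.0, 0.2]
grip_width: 0.0589
gripper_force: 44.6
```

```bash
cat > lev.py <<'E'
from h import *
import sys
print(telemetry.observe()['position'])
for n in('scene','side'):
    I,P=grab(n);o=[]
    for nm,(x,y,fx,fy) in dict(one=(.546,-.331,.705,-.325),two=(.5135,.3195,.672,.346)).items():
        r=np.hypot(P[...,0]-fx,P[...,1]-fy); near=np.hypot(P[...,0]-x,P[...,1]-y)
        zt=P[(r<.018)&(P[...,2]>.15)][:,2]
        fr=P[(r>.046)&(r<.0505)&(P[...,2]>.055)&(P[...,2]<.125)][:,2];nr=P[(near>.046)&(near<.0505)&(P[...,2]>.055)&(P[...,2]<.125)][:,2]
        nt=P[(near<.02)&(P[...,2]>.15)][:,2]
        o.append((nm,'fartop',np.nanmedian(zt).round(4),'farrim',np.nanpercentile(fr,80).round(4) if len(fr) else 0,'nearrim',np.nanpercentile(nr,80).round(4) if len(nr) else 0,'neartop',np.nanmedian(nt).round(4) if len(nt) else 0))
    print(n,o)
    if len(sys.argv)>1: cv2.imwrite(f'pics/{n}{sys.argv[1]}.png',I[...,::-1])
E
python3 w.py; python3 lev.py
```

```text
0.257 0.506 18.4
[ 0.54591799 -0.33183171  0.15603079]
scene [('one', 'fartop', np.float64(0.1851), 'farrim', np.float64(0.095), 'nearrim', np.float64(0.0889), 'neartop', np.float64(0.203)), ('two', 'fartop', np.float64(0.1674), 'farrim', np.float64(0.0776), 'nearrim', np.float64(0.1077), 'neartop', 0)]
side [('one', 'fartop', np.float64(0.1855), 'farrim', np.float64(0.0959), 'nearrim', np.float64(0.0909), 'neartop', np.float64(0.2731)), ('two', 'fartop', np.float64(0.1682), 'farrim', np.float64(0.0775), 'nearrim', np.float64(0.1084), 'neartop', 0)]
```

The pan is about 2 mm below level, so I'll ease up 2 mm, release and rise.

>>> send_rows(
  deltas=[
    [[0, 0, -0.001, 0, 0, 0, -1], [0, 0, -0.001, 0, 0, 0, -1], [0, 0, 0, 0, 0, 0, -0.2], [0, 0, 0, 0, 0, 0, 0.6], [0, 0, 0, 0, 0, 0, 1], [0, 0, 0, 0, 0, 0, 1], [0, 0, 0, 0, 0, 0, 1], [0, 0, -0.015, 0, 0, 0, 1], [0, 0, -0.03, 0, 0, 0, 1], [0, 0, -0.035, 0, 0, 0, 1], [0, 0, -0.035, 0, 0, 0, 1], [0, 0, -0.02, 0, 0, 0, 1]],
  ],
)

```text
time_s: 20.0
position: [0.546, -0.3319, 0.2964]
tool_rot: [[1.0, -0.0, 0.003], [-0.0, -1.0, -0.003], [0.003, 0.003, -1.0]]
ft_force: [0.6, 0.4, -1.3]
grip_width: 0.0852
gripper_force: 0.0
```

```bash
python3 lev.py 2;python3 st.py
```

```text
[ 0.54603167 -0.33188804  0.29642717]
scene [('one', 'fartop', np.float64(0.1807), 'farrim', np.float64(0.0907), 'nearrim', np.float64(0.0935), 'neartop', np.float64(0.2068)), ('two', 'fartop', np.float64(0.1673), 'farrim', np.float64(0.0775), 'nearrim', np.float64(0.1079), 'neartop', 0)]
side [('one', 'fartop', np.float64(0.1814), 'farrim', np.float64(0.0919), 'nearrim', np.float64(0.0939), 'neartop', np.float64(0.2074)), ('two', 'fartop', np.float64(0.1679), 'farrim', np.float64(0.0776), 'nearrim', np.float64(0.1082), 'neartop', 0)]
{'time_s': 20.1, 'position': [0.5463, -0.3321, 0.2965], 'ft_force': [0.7123, -0.7087, -0.6311], 'wrist_torque': [0.0402, -0.0289, -0.0416], 'grip_width': 0.0854, 'gripper_force': 0.0, 'q': [-41.8886, 29.3042, 49.6969, 0.0024, 100.6601, 48.1204]}
[[1.0, -0.0, 0.004], [-0.0, -1.0, -0.004], [0.004, 0.004, -1.0]]
```

View pics/scene2.png

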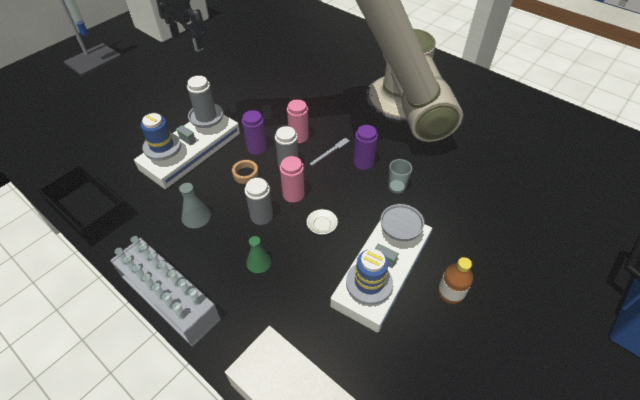

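G2 stands upright on pan one at scene (202,100). Balance one is level within about 1 mm. Next is G3.

>>> send_rows(
  deltas=[
    [[0.007, -0.02, 0, 0, 0, 0, 1], [0.014, -0.04, 0, 0, 0, 0, 1], [0.014, -0.042, 0, 0, 0, 0, 1], [0.014, -0.042, 0, 0, 0, 0, 1], [0.014, -0.042, 0, 0, 0, 0, 1], [0.014, -0.042, 0.015, 0, 0, 0, 1], [0.014, -0.042, 0.02, 0, 0, 0, 1], [0.014, -0.04, 0.02, 0, 0, 0, 1], [0.008, -0.019, 0.02, 0, 0, 0, 1], [0, 0, 0, 0, 0, 0, 1], [0, 0, 0, 0, 0, 0, 1]],
  ],
)

```text
time_s: 21.48
position: [0.6589, -0.0038, 0.2185]
tool_rot: [[1.0, -0.001, 0.001], [-0.001, -1.0, -0.0], [0.001, 0.0, -1.0]]
ft_force: [-0.2, -1.0, -1.0]
grip_width: 0.0851
gripper_force: 0.0
```

```bash
python3 st.py;python3 caps.py
```

```text
{'time_s': 21.475, 'position': [0.6589, -0.0038, 0.2185], 'ft_force': [-0.1506, -0.9683, -0.9594], 'wrist_torque': [-0.0151, -0.0062, -0.0264], 'grip_width': 0.0851, 'gripper_force': 0.0, 'q': [-10.5967, 33.2648, 55.0841, -0.0179, 91.6145, 79.468]}
[[1.0, -0.001, 0.001], [-0.001, -1.0, -0.0], [0.001, 0.0, -1.0]]
cap px [492.  49.] xy 0.7724 -0.1293 r 0.0157 rgb [126. 140. 140.]
cap px [324. 195.] xy 0.6591 -0.0049 r 0.0252 rgb [243. 239. 238.]
cap px [309. 304.] xy 0.5508 0.0082 r 0.0252 rgb [149.  77. 100.]
cap px [397. 355.] xy 0.4914 -0.0791 r 0.0178 rgb [243. 237. 235.]
```

>>> send_rows(
  deltas=[
    [[0, 0, 0.02, 0, 0, 0, 1], [0, 0, 0.035, 0, 0, 0, 1], [0, 0, 0.035, 0, 0, 0, 1], [0, 0, 0.032, 0, 0, 0, 1], [0, 0, 0.016, 0, 0, 0, 1], [0, 0, 0.007, 0, 0, 0, 1], [0, 0, 0, 0, 0, 0, 1], [0, 0, 0, 0, 0, 0, -1], [0, 0, 0, 0, 0, 0, -1], [0, 0, 0, 0, 0, 0, -1], [0, 0, 0, 0, 0, 0, -1], [0, 0, 0, 0, 0, 0, -1]],
  ],
  squeeze=45,
)

```text
time_s: 23.02
position: [0.6598, -0.0033, 0.0748]
tool_rot: [[1.0, -0.0, 0.003], [-0.0, -1.0, -0.001], [0.003, 0.001, -1.0]]
ft_force: [0.0, -2.3, 5.6]
grip_width: 0.0588
gripper_force: 48.0
```

>>> send_rows(
  deltas=[
    [[0, 0, -0.004, 0, 0, 0, -1], [0, 0, -0.012, 0, 0, 0, -1], [0, 0, -0.025, 0, 0, 0, -1], [0, 0, -0.025, 0, 0, 0, -1], [0, 0, -0.03, 0, 0, 0, -1], [0, 0, -0.03, 0, 0, 0, -1], [0, 0, -0.025, 0, 0, 0, -1], [0, 0, -0.015, 0, 0, 0, -1], [0, 0, 0, 0, 0, 0, -1], [0, 0, 0, 0, 0, 0, -1]],
  ],
)

```text
time_s: 24.28
position: [0.6585, -0.0027, 0.2376]
tool_rot: [[1.0, -0.0, -0.003], [-0.0, -1.0, 0.0], [-0.003, -0.0, -1.0]]
ft_force: [-0.6, 0.1, -7.7]
grip_width: 0.0587
gripper_force: 50.6
```

```bash
python3 w.py;python3 st.py
```

```text
-6.617 0.484 24.975
{'time_s': 24.975, 'position': [0.659, -0.0028, 0.239], 'ft_force': [0.4796, -0.3829, -6.0447], 'wrist_torque': [-0.0611, 0.0084, -0.032], 'grip_width': 0.0589, 'gripper_force': 50.6177, 'q': [-10.5178, 32.7512, 52.7204, 0.0015, 94.5271, 79.4934]}
[[1.0, -0.0, 0.0], [-0.0, -1.0, 0.0], [0.0, -0.0, -1.0]]
```

G3 weighs 6.62 N, about 675 g, so it is the heavy one and goes on balance two.

>>> send_rows(
  deltas=[
    [[-0.005, -0.01, 0, 0, 0, 0, -1], [-0.01, -0.023, 0, 0, 0, 0, -1], [-0.016, -0.035, 0, 0, 0, 0, -1], [-0.018, -0.04, 0, 0, 0, 0, -1], [-0.018, -0.04, 0, 0, 0, 0, -1], [-0.018, -0.04, 0, 0, 0, 0, -1], [-0.018, -0.04, 0, 0, 0, 0, -1], [-0.016, -0.037, 0, 0, 0, 0, -1], [-0.014, -0.03, 0, 0, 0, 0, -1], [-0.008, -0.018, 0, 0, 0, 0, -1], [-0.0045, -0.0095, 0, 0, 0, 0, -1], [0, 0, 0, 0, 0, 0, -1]],
  ],
)

```text
time_s: 26.48
position: [0.5133, 0.3198, 0.239]
tool_rot: [[1.0, 0.0, -0.0], [0.0, -1.0, -0.0], [-0.0, 0.0, -1.0]]
ft_force: [1.2, -0.7, -6.2]
grip_width: 0.0589
gripper_force: 50.7
```

>>> send_rows(
  deltas=[
    [[0, 0, 0, 0, 0, 0, -1], [0, 0, 0, 0, 0, 0, -1], [0, 0, 0, 0, 0, 0, -1]],
  ],
)

```text
time_s: 26.85
position: [0.5138, 0.3192, 0.239]
tool_rot: [[1.0, -0.001, 0.0], [-0.001, -1.0, -0.0], [0.0, 0.0, -1.0]]
ft_force: [-0.7, -0.3, -6.7]
grip_width: 0.0586
gripper_force: 50.7
```

```bash
python3 st.py; python3 - <<'E'
from h import *
for n in('scene','side'):
    I,P=grab(n)
    m=(P[...,2]>.18)&(P[...,2]<.23)&(np.hypot(P[...,0]-.5135,P[...,1]-.32)<.045)&(np.ptp(I.astype(int),axis=-1)<30)
    print(m.sum(), np.nanmin(P[m],0),np.nanmax(P[m],0))
    m=(P[...,2]>.102)&(P[...,2]<.112)&(np.hypot(P[...,0]-.5135,P[...,1]-.32)<.058)
    print(cv2.minEnclosingCircle(P[m][:,:2].astype('float32')))
E
```

```text
{'time_s': 26.85, 'position': [0.5138, 0.3192, 0.239], 'ft_force': [-0.7447, -0.3472, -6.7295], 'wrist_torque': [0.0047, -0.0022, 0.0053], 'grip_width': 0.0586, 'gripper_force': 50.6886, 'q': [20.6495, 26.8361, 63.0912, -0.0038, 90.0722, 110.7068]}
[[1.0, -0.001, 0.0], [-0.001, -1.0, -0.0], [0.0, 0.0, -1.0]]
432 [0.50164684 0.29228972 0.18022602] [0.54477095 0.35052702 0.22991625]
((0.5143987536430359, 0.31981927156448364), 0.05098333582282066)
540 [0.48257276 0.31175897 0.18022942] [0.54132495 0.35134229 0.2297499 ]
((0.5130237340927124, 0.31751522421836853), 0.051605913788080215)
```

It is centred over pan two, so I'll lower it gently.

>>> send_rows(
  deltas=[
    [[0, 0, 0.015, 0, 0, 0, -1], [0, 0, 0.022, 0, 0, 0, -1], [0, 0, 0.015, 0, 0, 0, -1], [0, 0, 0.007, 0, 0, 0, -1], [0, 0, 0.003, 0, 0, 0, -1], [0, 0, 0.003, 0, 0, 0, -1], [0, 0, 0.003, 0, 0, 0, -1], [0, 0, 0.002, 0, 0, 0, -1], [0, 0, 0.002, 0, 0, 0, -1], [0, 0, 0.002, 0, 0, 0, -1], [0, 0, 0.002, 0, 0, 0, -1], [0, 0, 0.002, 0, 0, 0, -1]],
  ],
)

```text
time_s: 28.45
position: [0.5137, 0.3197, 0.161]
tool_rot: [[1.0, -0.0, 0.0], [-0.0, -1.0, 0.0], [0.0, -0.0, -1.0]]
ft_force: [0.4, 0.1, 0.6]
grip_width: 0.0593
gripper_force: 51.3
```

>>> send_rows(
  deltas=[
    [[0, 0, 0.001, 0, 0, 0, -1], [0, 0, 0.001, 0, 0, 0, -1], [0, 0, 0.001, 0, 0, 0, -1], [0, 0, 0, 0, 0, 0, -1], [0, 0, 0, 0, 0, 0, -1]],
  ],
)

```text
time_s: 29.08
position: [0.5135, 0.3197, 0.1581]
tool_rot: [[1.0, -0.0, 0.0], [-0.0, -1.0, 0.0], [0.0, -0.0, -1.0]]
ft_force: [0.7, -0.3, 0.1]
grip_width: 0.0586
gripper_force: 51.3
```

```bash
python3 w.py; python3 lev.py
```

```text
0.244 0.501 29.775
[0.51350902 0.31972795 0.15805283]
scene [('one', 'fartop', np.float64(0.1807), 'farrim', np.float64(0.0905), 'nearrim', np.float64(0.093), 'neartop', np.float64(0.2051)), ('two', 'fartop', np.float64(0.1839), 'farrim', np.float64(0.0942), 'nearrim', np.float64(0.0911), 'neartop', np.float64(0.2705))]
side [('one', 'fartop', np.float64(nan), 'farrim', np.float64(0.0916), 'nearrim', np.float64(0.0945), 'neartop', 0), ('two', 'fartop', np.float64(0.1849), 'farrim', np.float64(0.0944), 'nearrim', np.float64(0.0917), 'neartop', np.float64(0.276))]
  return np.nanmean(a, axis, out=out, keepdims=keepdims)
```

The pan is about 1 mm low. I'll ease up 1 mm, release and retreat upward.

>>> send_rows(
  deltas=[
    [[0, 0, -0.001, 0, 0, 0, -1], [0, 0, 0, 0, 0, 0, -1], [0, 0, 0, 0, 0, 0, -0.2], [0, 0, 0, 0, 0, 0, 0.6], [0, 0, 0, 0, 0, 0, 1], [0, 0, 0, 0, 0, 0, 1], [0, 0, 0, 0, 0, 0, 1], [0, 0, -0.015, 0, 0, 0, 1], [0, 0, -0.03, 0, 0, 0, 1], [0, 0, -0.035, 0, 0, 0, 1], [0, 0, -0.035, 0, 0, 0, 1], [0, 0, -0.03, 0, 0, 0, 1]],
  ],
)

```text
time_s: 31.38
position: [0.5134, 0.3196, 0.3068]
tool_rot: [[1.0, -0.0, 0.002], [-0.0, -1.0, 0.001], [0.002, -0.001, -1.0]]
ft_force: [-0.2, 0.8, -0.6]
grip_width: 0.0853
gripper_force: 0.0
```

>>> send_rows(
  deltas=[
    [[0, 0, -0.02, 0, 0, 0, 1], [0, 0, 0, 0, 0, 0, 1], [0, 0, 0, 0, 0, 0, 1], [0, 0, 0, 0, 0, 0, 1], [0, 0, 0, 0, 0, 0, 1], [0, 0, 0, 0, 0, 0, 1], [0, 0, 0, 0, 0, 0, 1], [0, 0, 0, 0, 0, 0, 1]],
  ],
)

```text
time_s: 32.38
position: [0.5135, 0.3197, 0.324]
tool_rot: [[1.0, -0.0, -0.0], [-0.0, -1.0, -0.0], [-0.0, 0.0, -1.0]]
ft_force: [-0.5, 1.0, -0.3]
grip_width: 0.0854
gripper_force: 0.0
```

```bash
python3 lev.py 3 2>/dev/null;python3 st.py
```

```text
[0.51352217 0.31969042 0.32398837]
scene [('one', 'fartop', np.float64(0.1805), 'farrim', np.float64(0.0906), 'nearrim', np.float64(0.0935), 'neartop', np.float64(0.205)), ('two', 'fartop', np.float64(0.1823), 'farrim', np.float64(0.0923), 'nearrim', np.float64(0.0927), 'neartop', np.float64(0.4115))]
side [('one', 'fartop', np.float64(0.1809), 'farrim', np.float64(0.0919), 'nearrim', np.float64(0.0948), 'neartop', np.float64(0.2055)), ('two', 'fartop', np.float64(0.183), 'farrim', np.float64(0.0926), 'nearrim', np.float64(0.0941), 'neartop', np.float64(0.2067))]
{'time_s': 32.475, 'position': [0.5135, 0.3197, 0.324], 'ft_force': [-0.4888, 0.3735, -0.3751], 'wrist_torque': [0.0012, 0.0426, -0.0266], 'grip_width': 0.0854, 'gripper_force': 0.0, 'q': [20.7034, 25.1876, 52.2612, 0.0027, 102.5516, 110.7143]}
[[1.0, -0.0, -0.0], [-0.0, -1.0, 0.0], [-0.0, -0.0, -1.0]]
```

View pics/scene3.png

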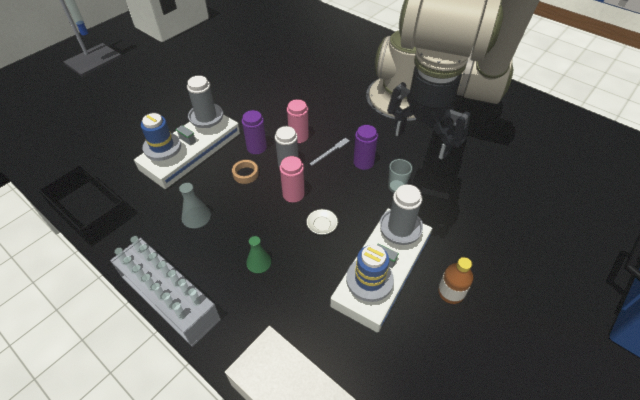

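G2 stands on pan one at (202,100) and G3 on pan two at (405,210). G1 is upright on the bench at (286,148). Both balances are level within about 1.5 mm, and the gripper is clear. I'm handing in.

```bash
python3 -c "
from rig import env;print(env.close_job())"
```

```text
the job is handed in; nothing more can be done
None
```

The job is handed in: the roughly 320 g canister is on balance one, the roughly 680 g one is on balance two, both balances are level within about 1.5 mm, and the roughly 500 g one is upright on the bench.

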